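# Fit a new charcoal filter to the compost caddy and snap its vent cap on

### The arm

A 7-joint arm with a two-finger parallel gripper is mounted at the origin on the work surface; the furniture and walls round the work are solid. World frame = base frame: x ahead of the robot, y to its left, z up, the work surface at z = 0. Lengths are in m, angles in rad, forces in N, time in s.
With the tool pointing down it reaches from about 0.425 to 0.875 m from the base axis. Payload 4.7 kg.
Tool frame: the origin (TCP) lies at the very end of the fingers, on their centre line; the grasp point (between the pads) lies behind it (ctrl.tcp_to_grasp is the z of the grasp point in the tool frame, in m); z points along the fingers, y is the line along which they close (so a half turn about z gives the same grasp; the last joint's range is limited). The gripper opens to 87 mm and grips with 3 to 60 N. Pads are 19 mm wide; open, the fingers measure 117 mm over their backs; the gripper's body (75 mm by 190 mm) begins 51 mm behind the grasp point.
Start: joints at [-1.167, 0.321, -0.07, 1.45, 0.023, 1.371, -0.057], TCP at [0.247, 0.601, 0.223] pointing down, gripper open.
Joint ranges: [-2.86, 2.86], [-0.3, 2.09], [-1.38, 1.24], [0.06, 2.45], [-1.56, 4.7], [0.09, 2.05], [-2.69, 2.69]. Speed limits (rad/s): [2.57, 2.57, 3.14, 3.14, 3.14, 3.14, 3.14].

### API

Orientations are given as a rotation vector (axis times angle).
In Python, from bench import ctrl gives the robot as it stands.
- The arm moves only by the tool step_arm, never from a script. Its argument "targets" is a list of rows, each a list of 7 numbers: the shift along the world's x, y, z in cm, then the turn, a rotation vector about the world's x, y, z in degrees, then the opening, from 0 (shut) to 1 (fully open). A call has exactly 5 rows; each row shifts and turns the commanded pose from where the row before left it; what a row does not reach is not made up. A row lasts 1/12 s, in which the tool goes at most 41.7 mm and 7.16 degrees, less where a joint would pass 70% of its speed; a pose out of reach is approached as far as the arm can. A call with a gripper value outside its range is refused whole. The fingers move at their own pace and stop on an object; "force" is the grip in N (left out, the last holds). Time passes only in rows, so rows that do not move let the fingers close, or fill a call up. It gives the time, the measured TCP pose, the force, the opening and the grip force at its end, in the units of the state.
- ctrl.get_state(): the state, without advancing time (a new reading comes with each control period).
- ctrl.get_image(name): name is "scene" or "top" or "wrist"; returns (picture, depth): 420x560x3 uint8, red, green, blue; 420x560 float32, m along the optical axis (not along the pixel's ray), 0 where there is no reading.
- ctrl.camera_params(name): a dict with "intrinsics" (3x3 intrinsics, pixels), "rvec" (rotation vector, rad) and "tvec" (3), from world to camera coordinates, as OpenCV has them; the wrist camera has in their place "hand_eye" (4x4, takes a point from camera to tool coordinates, whose origin is the TCP and whose axes are the flange's). Camera axes: x right, y down, z forward; pixel columns grow to the right and rows downward; lengths in m; the calibration is good to about 2 mm. A picture is of the moment at which its call begins: read the wrist's pose just before it. camera_params takes no time and is no camera call.
- ctrl.close_job(): hands the job in; it is judged then, once.
The state is a dict: "time": time; "joint_positions": joint angles; "qd": joint speeds; "joint_torque": joint torques, N m; "position": TCP position; "tool_rot": TCP orientation; "ft_force": force on the tool from outside, world axes, zero at the start; "torque": the same for the moment, N m; "grip_width": opening from 0.0 (shut) to 1.0 (fully open); "grip_force": force on a finger pad.
Only numpy, scipy, OpenCV 4.12 (cv2) and the standard library are available. Lean on these libraries where they do the work, as an engineer would, in place of code of your own. Each camera call takes 0.05 s, during which the arm holds its last target. There are 200 camera calls.

### The job

Fit a fresh charcoal filter to the compost caddy: take the black cartridge out of the refill tray by its green grip bar and slide it into the slot of the white turret on the caddy's lid until it is fully home, then put the green vent cap over the turret and press it straight down until it clicks. Keep pressing after the click, with about 10 N, so that the rubber seal beds in: finish with the gripper still on the cap pushing it down, and do not let go. Leave the things standing around where they are.

Things in the scene. Friction and masses are not known exactly. Their poses are not given: they have to be found in the camera images.
- caddy: sage green compost pail, fixed, 135 mm across, 128 mm tall with its cream lid; a thin bail handle with a black grip hangs round its -x side, 76 mm from the axis. In the middle of the lid stands the white filter turret: a round stud 38 mm across and 22 mm high, tapering to 34 mm at its top edge. Origin: centre of the underside, z up
- turret_mouth (a point): centre of the slot at the turret's top, 150 mm above the worktop, 22 mm above turret_seat; axes as the caddy's. The slot for the cartridge runs across the turret along this x axis: 30 mm long, 9.4 mm wide, rounded edges on top
- turret_seat (a point): centre of the turret's foot at the lid's flat top face, 128 mm above the worktop. The cap's underside comes down to here when pressed fully home. Round it lies a sprung black rubber seal ring, 41 to 50 mm across, 3 mm proud of the lid: 3 N starts it moving, 8 N presses it flush
- turret_lugs (a point): centre of the turret 8 mm above the lid, level of four springy lugs that stand out to 22 mm radius. The cap's lip meets them with its underside 11 mm above turret_seat; the push grows to about 10 to 18 N by 9 mm, then drops; from 4 mm on the lugs snap out over the lip and draw the cap down (the click). Let go, the cap stays on, about 2 mm up
- vent_cap: round green cap, open below, 52 mm across (53 over its fine ribs), 41 mm tall, black slits on its flat top, about 50 g; stands on the worktop mouth down. Inside 46 mm across, 38 mm deep, with a 4 mm high lip of 40 mm bore at the mouth. Goes on any way round. Origin: centre of the underside
- cartridge: filter cartridge, 30 g, 32 mm tall: flat black body 26 mm (x) by 7 mm (y), 19 mm tall, lower edge rounded; on it a green grip bar 32 mm (x) by 12 mm (y), 13 mm tall, whose underside is the shoulder. Origin: centre of the lower edge, z up. Home in the turret the shoulder rests on its top and the origin is 19 mm below turret_mouth. Fits either way round
- refill_tray: small white carton with a green band and a brown cardboard insert, 64 x 58 x 26 mm, fixed, with two slots along its x axis. The cartridge stands in the slot at y = +13 mm, shoulder on the tray's top, so that only its green bar shows; the other slot is empty. Origin: centre of the underside, z up
- salt_shaker: glass salt shaker with a grey top, 44 mm across, 90 mm tall, stands near the caddy; bystander. Origin: centre of the underside
- espresso_cup_1: white espresso cup, 64 mm across, 50 mm tall; bystander. Origin: underside
- vanilla_drops: small brown dropper bottle, 33 mm across, 102 mm tall; bystander. Origin: centre of the underside
- pepper_mill: wooden pepper mill, 58 mm across, 150 mm tall; bystander. Origin: centre of the underside
Not all that is in view belongs to the job. There is more than one size of the vent_cap; the one meant has the size given above.

How it is judged:
On the way, in this order (a step that is already met when the one before it is completed fails the run):
1. the cartridge is fully home in the turret's slot, shoulder on the turret, before the cap goes on (z of cartridge in the frame of turret_mouth below -0.017 m and horizontal distance between cartridge and turret_mouth below 0.004 m and horizontal distance between vent_cap and turret_seat above 0.06 m), for 0.2 s.
2. the cap has clicked over the lugs (z of vent_cap in the frame of turret_seat below 0.003 m and horizontal distance between vent_cap and turret_seat below 0.003 m), for 0.2 s.
At the end, for the whole second after the job is handed in: Cartridge home in the slot (shoulder within 2 mm of the turret's top, 4 mm of its centre); cap clicked on, underside within 2 mm of the lid's face, centred within 3 mm, level within 0.08 rad; the fingers still on it and it bears on the caddy with over 4 N (z of vent_cap in the frame of turret_seat below 0.002 m and horizontal distance between vent_cap and turret_seat below 0.003 m and angle between vent_cap's own z axis and vertical below 0.08 rad and contact force between vent_cap and caddy above 4 N and contact force between the fingers and vent_cap above 3 N and z of cartridge in the frame of turret_mouth below -0.017 m and horizontal distance between cartridge and turret_mouth below 0.004 m); the arm keeps its last pose, push and grip.
It fails at once if a bystander (salt shaker, espresso cup, dropper bottle, pepper mill) is shoved more than 3 cm or knocked over (distance of any of salt_shaker, espresso_cup_1, vanilla_drops, pepper_mill from where it was at the start of the episode above 0.03 m or angle between any of salt_shaker, espresso_cup_1, vanilla_drops, pepper_mill's own z axis and vertical above 0.5 rad).
It also fails if it takes over 67 s, if anything falls off the work surface, if the arm or the gripper's body presses on something with over 40 N, if the wrist force passes 120 N, or if a joint passes its speed limit or range.

## Working session

There is one attempt and no reset: what is moved stays moved. The work goes in short steps, Python scripts to look and compute and a tool call to move; the robot and the scene stay as the last step left them, time stands still between calls to the robot, and variables do not carry over. Pictures are saved under pics/ and viewed, at most 10 in all, crops included, and the job is handed in when it is done.

Besides the shell and the picture viewer there is one more tool, called after ">>>" as name(argument=value, ...) on one line, values as JSON. step_arm: Moves the arm, as the interface text tells. Its arguments: {"type":"object","properties":{"targets":{"type":"array"},"force":{"type":"number"}},"required":["targets"]}

```bash
ls; mkdir -p pics
cat > h.py <<'E'
import numpy as np, cv2, json
from bench import ctrl
R=lambda v: cv2.Rodrigues(np.array(v,float))[0]
def shot(name):
    s=ctrl.get_state(); im,d=ctrl.get_image(name); p=ctrl.camera_params(name); K=np.array(p['intrinsics'])
    if 'hand_eye' in p:
        T=np.eye(4);T[:3,:3]=R(s['tool_rot']);T[:3,3]=s['position'];C=T@np.array(p['hand_eye'])
    else:
        C=np.eye(4);r=R(p['rvec']);C[:3,:3]=r.T;C[:3,3]=-r.T@np.array(p['tvec']).ravel()
    return im,d,K,C
def save(im,f): cv2.imwrite(f,im[:,:,::-1])
def ray(K,C,u,v): return C[:3,3],C[:3,:3]@np.linalg.solve(K,[u,v,1])
def onz(K,C,u,v,z): o,r=ray(K,C,u,v); return o+r*(z-o[2])/r[2]
def cloud(d,K,C):
    v,u=np.mgrid[:d.shape[0],:d.shape[1]]
    P=np.stack([(u-K[0,2])/K[0,0]*d,(v-K[1,2])/K[1,1]*d,d],-1)
    return P@C[:3,:3].T+C[:3,3]
E
python3 - <<'E'
from h import *
a=[]
for n in('scene','top'):
    im,d,K,C=shot(n); np.savez(n+'.npz',im=im,d=d,K=K,C=C); save(im,f'pics/{n}.png'); print(n,C.round(3).tolist(),K[0,0])
print(ctrl.get_state(),ctrl.tcp_to_grasp)
E
```

```text
pics
scene [[0.909, -0.286, 0.303, 0.189], [-0.417, -0.637, 0.649, -0.63], [0.008, -0.716, -0.698, 0.841], [0.0, 0.0, 0.0, 1.0]] 455.2757224978149
top [[-0.01, -0.989, 0.148, 0.376], [-1.0, 0.012, 0.013, 0.023], [-0.015, -0.148, -0.989, 1.019], [0.0, 0.0, 0.0, 1.0]] 406.07648410157844
{'time': 0.1, 'joint_positions': array([-1.16694126,  0.32174482, -0.07007963,  1.45156709,  0.02263292,
        1.37080831, -0.05692062]), 'qd': array([-0.00162981, -0.0011065 , -0.00082489, -0.00296946,  0.00102925,
        0.00042398, -0.0003562 ]), 'joint_torque': array([-5.05755088e-04, -4.92572629e+01, -4.06131791e-01, -3.13395309e+01,
       -6.42095553e-02,  3.95061972e-02,  6.57460782e-05]), 'position': array([0.24684246, 0.60075975, 0.22156643]), 'tool_rot': array([-6.08302829e-01, -3.08192212e+00,  2.71475722e-03]), 'ft_force': array([ 0.03557655, -0.91807024,  0.0504785 ]), 'torque': array([-0.01932631,  0.04275811, -0.01248339]), 'grip_force': 0.0, 'grip_width': 0.9998297463662625} -0.0187
```

View pics/scene.png

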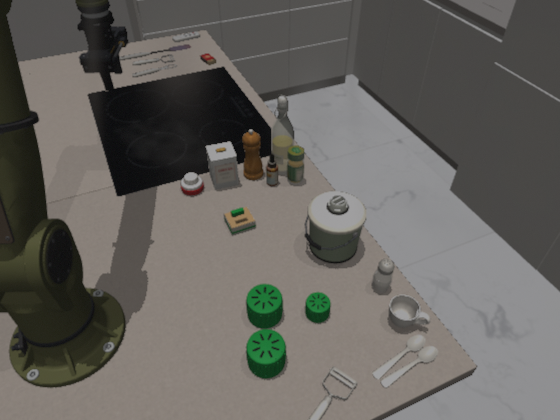

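View pics/top.png

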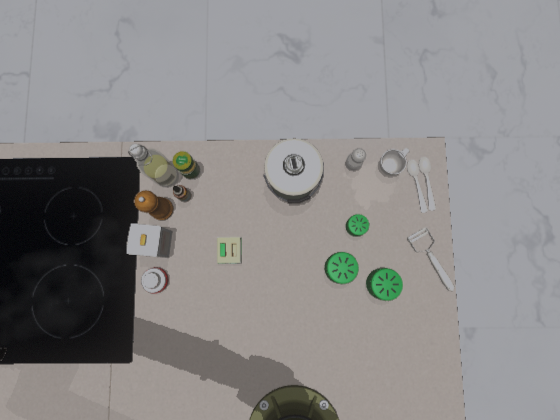

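The scene view shows the caddy at about (335,225) with the turret at (338,205), the tray at (239,219) with its green bar at (238,212), and three green caps. In the top view the caps are at (358,225), (342,268) and (387,284). The first is about 21 px across and the other two about 31 px. The tray is at (229,250) and the turret at (293,163).

Run:
```python
from h import *
for n in('top','scene'):
    f=np.load(n+'.npz'); im,d,K,C=f['im'],f['d'],f['K'],f['C']
    P=cloud(d,K,C)
    hsv=cv2.cvtColor(im,cv2.COLOR_RGB2HSV)
    m=cv2.inRange(hsv,(50,120,60),(80,255,255))
    m=cv2.morphologyEx(m,cv2.MORPH_CLOSE,np.ones((7,7))) 
    k,lab,st,c=cv2.connectedComponentsWithStats(m)
    for i in range(1,k):
        if st[i,4]<20: continue
        Q=P[lab==i];Q=Q[Q[:,2]>0]; zt=np.percentile(Q[:,2],90); T=Q[Q[:,2]>zt-.006]
        print(n,c[i].round(1),st[i,2:],'ztop',zt.round(4),'mid',((T.min(0)+T.max(0))/2).round(4),'ext',(T.max(0)-T.min(0)).round(4),
          cv2.minAreaRect(T[:,:2].astype(np.float32)*1000))
    # caddy/turret: high points
    for lo,hi in((.118,.137),(.142,.165)):
        q=(P[...,2]>lo)&(P[...,2]<hi)&(P[...,0]>.4)&(abs(P[...,1])<.12)
        if n=='top': q&=(np.hypot(P[...,0]-.62,P[...,1]-.0)<.12)
        T=P[q]
        if len(T): print(n,lo,len(T),'med z',np.median(T[:,2]).round(4),'mid',((np.percentile(T,1,0)+np.percentile(T,99,0))/2).round(4),'ext',(T.max(0)-T.min(0)).round(4))
    # tray
    if n=='top':
        q=(P[...,2]>.02)&(P[...,2]<.032)&(P[...,0]>.3)&(P[...,0]<.5)&(P[...,1]>.08)&(P[...,1]<.26)
        print('tray',cv2.minAreaRect(P[q][:,:2].astype(np.float32)*1000),np.median(P[q][:,2]))
        for (u,v) in((293,163),(358,155),(392,162),(179,192),(147,203),(229,240)): print((u,v),P[v,u].round(3))
```

```text
top [181.2 159.7] [12  9 80] ztop 0.1097 mid [0.6377 0.255  0.1075] ext [0.0202 0.0255 0.0076] ((637.7667236328125, 254.95941162109375), (25.553274154663086, 19.871185302734375), 86.24568939208984)
top [357.8 224.4] [ 21  20 334] ztop 0.0445 mid [ 0.4447 -0.0812  0.5289] ext [0.1381 0.2081 0.9805] ((431.7390441894531, -86.44066619873047), (48.2031364440918, 240.98263549804688), 38.478973388671875)
top [222.5 249.5] [ 4 12 48] ztop 0.043 mid [0.4334 0.1666 0.0408] ext [0.0266 0.0079 0.0071] ((433.3551025390625, 166.57089233398438), (7.8580121994018555, 26.558765411376953), 89.94459533691406)
top [341.9 267.4] [ 31  32 767] ztop 0.0627 mid [ 0.3876 -0.0645  0.5379] ext [0.0718 0.1747 0.9624] ((370.9114074707031, -69.59733581542969), (70.88328552246094, 171.09567260742188), 19.580589294433594)
top [385.7 284. ] [ 32  31 792] ztop 0.0625 mid [ 0.3485 -0.1148  0.5379] ext [0.0688 0.2755 0.9625] ((349.3039245605469, -114.727783203125), (275.6238708496094, 68.710205078125), 89.54866027832031)
top 0.118 2421 med z 0.1276 mid [ 0.6152 -0.005   0.1267] ext [0.1325 0.1301 0.0188]
top 0.142 138 
[... 678 characters left out ...]
 0.5453 0.7851] ((279.10516357421875, -352.4195556640625), (579.4886474609375, 69.93113708496094), 65.55934143066406)
scene [317.7 303.1] [ 24  22 411] ztop 0.0441 mid [ 0.3508 -0.3848  0.4397] ext [0.3233 0.4899 0.8029] ((354.5162048339844, -392.6363525390625), (576.2294311523438, 48.162017822265625), 59.89670944213867)
scene [265.3 348.1] [  39   39 1167] ztop 0.0619 mid [ 0.2849 -0.4078  0.4485] ext [0.1914 0.444  0.7852] ((261.34075927734375, -402.79345703125), (472.7542419433594, 69.97006225585938), 65.2472915649414)
scene 0.118 1623 med z 0.1268 mid [ 0.6113 -0.0082  0.1262] ext [0.1315 0.1326 0.0188]
scene 0.142 168 med z 0.1483 mid [ 0.6129 -0.0053  0.1478] ext [0.0367 0.0383 0.0125]
```

>>> step_arm(targets=[[1.5, -3.5, 0, 0, 0, 5.6, 1], [1.5, -3.5, 0, 0, 0, 5.6, 1], [1.5, -3.5, 0, 0, 0, 5.6, 1], [1.5, -3.5, 0, 0, 0, 5.5, 1], [1.5, -3.5, 0, 0, 0, 0, 1]])

```text
time: 0.52
position: [0.3223, 0.4242, 0.222]
tool_rot: [0.006, -3.141, 0.001]
ft_force: [0.8, 0.5, 0.9]
grip_width: 0.996
grip_force: 0.0
```

>>> step_arm(targets=[[1.5, -3.5, 0, 0, 0, 0, 1], [1.5, -3.5, 0, 0, 0, 0, 1], [1.5, -3.5, 0, 0, 0, 0, 1], [1.5, -3.5, 0, 0, 0, 0, 1], [1.5, -3.5, 0, 0, 0, 0, 1]])

```text
time: 0.93
position: [0.3972, 0.2492, 0.2223]
tool_rot: [-0.001, -3.141, -0.0]
ft_force: [0.2, 0.9, 0.2]
grip_width: 1.002
grip_force: 0.0
```

Run:
```python
from h import *
print(np.array(ctrl.camera_params('wrist')['hand_eye']).round(3).tolist())
# caps rays at top height, two views, using hull circle
for n in('top','scene'):
    f=np.load(n+'.npz'); im,d,K,C=f['im'],f['d'],f['K'],f['C']
    m=cv2.inRange(cv2.cvtColor(im,cv2.COLOR_RGB2HSV),(50,120,60),(80,255,255))
    m=cv2.morphologyEx(m,cv2.MORPH_CLOSE,np.ones((5,5)))
    P=cloud(d,K,C); x0,y0=(358,225) if n=='top' else (318,303)
    q=(m>0)&(P[...,2]>.038)&(P[...,2]<.05); q[:y0-20]=0;q[y0+20:]=0;q[:,:x0-20]=0;q[:,x0+20:]=0
    T=P[q]; print(n,len(T),((T.min(0)+T.max(0))/2).round(4),(T.max(0)-T.min(0)).round(4),np.median(T[:,2]))
s=ctrl.get_state();print(s['time'],s['position'],R(s['tool_rot']).round(3).tolist(),s['ft_force'])
im,d,K,C=shot('wrist'); save(im,'pics/w1.png'); np.savez('w1.npz',im=im,d=d,K=K,C=C)
```

```text
[[-0.001, -0.958, -0.288, 0.078], [1.0, -0.001, -0.001, -0.0], [0.0, -0.288, 0.958, -0.163], [0.0, 0.0, 0.0, 1.0]]
top 329 [ 0.4903 -0.161   0.0431] [0.0468 0.0484 0.0098] 0.0422346174303434
scene 384 [ 0.4875 -0.1642  0.0425] [0.0501 0.0486 0.0089] 0.04223571026529499
0.9333 [0.39718757 0.24924604 0.2223299 ] [[-1.0, 0.001, -0.0], [0.001, 1.0, 0.0], [0.0, 0.0, -1.0]] [0.24814501 0.9031586  0.19763473]
```

View pics/w1.png

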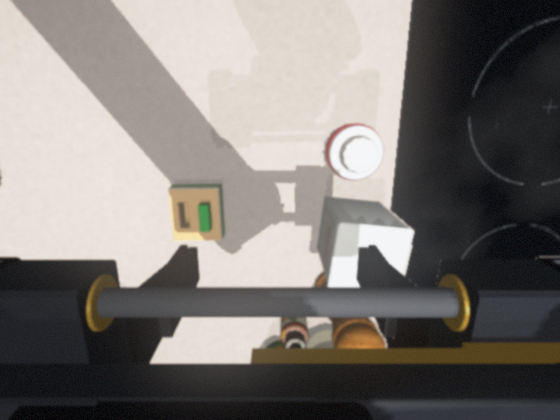

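The wrist view shows the tray at (197,212), with the green bar at (205,216) in the slot on the +y side and the empty slot at (183,214).

```bash
cat >> h.py <<'E'
def bar(f,box):
    im,d,K,C=f
    m=cv2.inRange(cv2.cvtColor(im,cv2.COLOR_RGB2HSV),(50,110,30),(85,255,255))
    z=np.zeros_like(m); x0,y0,x1,y1=box; z[y0:y1,x0:x1]=m[y0:y1,x0:x1]
    P=cloud(d,K,C); T=P[(z>0)&(d>0)]; zt=np.percentile(T[:,2],80); T=T[abs(T[:,2]-zt)<.005]
    r=cv2.minAreaRect((T[:,:2]*1000).astype(np.float32)); b=(np.array(cv2.boxPoints(r))).round(1)
    k,l,s,c=cv2.connectedComponentsWithStats(z); i=1+s[1:,4].argmax()
    return zt.round(4),r,c[i],onz(K,C,*c[i],zt).round(4)
E
python3 - <<'E'
from h import *
f=shot('wrist'); print(bar(f,(160,170,240,250)))
f=np.load('top.npz');print(bar((f['im'],f['d'],f['K'],f['C']),(210,235,240,265)))
f=np.load('w1.npz');im,d,K,C=f['im'],f['d'],f['K'],f['C'];P=cloud(d,K,C)
q=(abs(P[...,2]-.026)<.004)&(P[...,0]>.38)&(P[...,0]<.49)&(P[...,1]>.1)&(P[...,1]<.21)
print(cv2.minAreaRect((P[q][:,:2]*1000).astype(np.float32)),np.median(P[q][:,2]))
E
```

```text
(np.float64(0.0401), ((431.90509033203125, 167.3840789794922), (28.740697860717773, 9.509156227111816), 0.06471534818410873), array([213.27884615, 213.65384615]), array([0.4311, 0.1675, 0.0401]))
(np.float64(0.042), ((433.408203125, 167.5879669189453), (26.7050838470459, 10.115650177001953), 0.8178074359893799), array([222.10526316, 249.28070175]), array([0.4338, 0.1673, 0.042 ]))
((432.12115478515625, 153.63575744628906), (63.989688873291016, 58.09544372558594), 0.5620973706245422) 0.0265001774127524
```

>>> step_arm(targets=[[0.9, -2.0, -2.5, 0, 0, 0.3, 0.5], [0.9, -2.0, -2.5, 0, 0, 0, 0.5], [0.9, -2.1, -2.5, 0, 0, 0, 0.5], [0.8, -2.1, -2.5, 0, 0, 0, 0.5], [0, 0, 0, 0, 0, 0, 0.5]])

```text
time: 1.45
position: [0.43, 0.1634, 0.1177]
tool_rot: [-0.002, -3.134, 0.009]
ft_force: [-0.5, -1.1, -1.2]
grip_width: 0.706
grip_force: 0.0
```

Run:
```python
from h import *
f=shot('wrist');s=ctrl.get_state(); print(bar(f,(150,100,400,330)),s['position'],s['tool_rot'])
```

```text
(np.float64(0.0401), ((432.2789306640625, 167.1879425048828), (10.308846473693848, 29.431943893432617), 89.86270141601562), array([283.09803922, 219.7167756 ]), array([0.4319, 0.1668, 0.0401])) [0.43041145 0.1663681  0.11979519] [ 7.71061032e-04 -3.13637090e+00  5.04150495e-03]
```

>>> step_arm(targets=[[0.2, 0.05, -2.5, 0, 0, 0, 0.5], [0, 0, -2.5, 0, 0, 0, 0.5], [0, 0, -2.2, 0, 0, 0, 0.5], [0, 0, -1.2, 0, 0, 0, 0.5], [0, 0, -0.4, 0, 0, 0, 0.5]])

```text
time: 1.92
position: [0.4325, 0.1706, 0.0331]
tool_rot: [0.01, -3.139, 0.001]
ft_force: [0.8, 0.4, 1.0]
grip_width: 0.504
grip_force: 0.0
```

>>> step_arm(targets=[[0, 0, 0, 0, 0, 0, 0.3], [0, 0, 0, 0, 0, 0, 0.3], [0, 0, 0, 0, 0, 0, 0.3], [0, 0, 0, 0, 0, 0, 0.3], [0, 0, 0, 0, 0, 0, 0.3]])

```text
time: 2.33
position: [0.4347, 0.1702, 0.0355]
tool_rot: [-0.007, 3.14, 0.002]
ft_force: [0.3, -0.3, -0.5]
grip_width: 0.313
grip_force: 0.0
```

Run:
```python
from h import *
f=shot('wrist');s=ctrl.get_state(); print(bar(f,(150,100,400,330)),s['position'],s['tool_rot'],s['ft_force']); save(f[0],'pics/w2.png')
```

```text
(np.float64(0.04), ((431.8512878417969, 166.80047607421875), (31.63935661315918, 10.88951587677002), 0.4170134663581848), array([272.05803571, 257.05625   ]), array([0.4307, 0.1669, 0.04  ])) [0.43453298 0.17007467 0.0353385 ] [-7.22072527e-03  3.14033354e+00  1.41688179e-03] [ 0.45111883 -0.46619275  0.40880643]
```

View pics/w2.png

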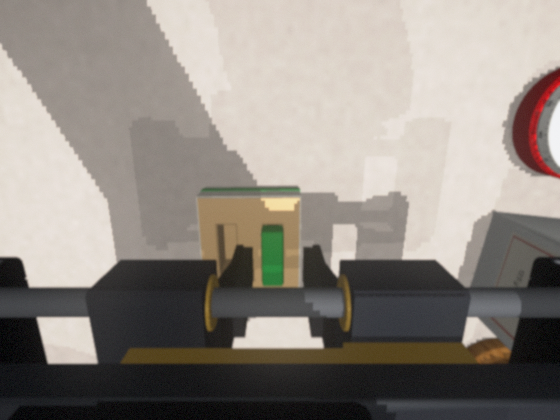

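The fingers straddle the green bar at (272,256), about 3 mm to the right of it and 6 mm too high.

>>> step_arm(targets=[[-0.2, -0.3, -0.3, 0, 0, 0, 0.3], [0, 0, -0.2, 0, 0, 0, 0.3], [0, 0, -0.1, 0, 0, 0, 0.3], [0, 0, 0, 0, 0, 0, 0.3], [0, 0, 0, 0, 0, 0, 0.3]])

```text
time: 2.8
position: [0.4319, 0.1667, 0.0284]
tool_rot: [0.007, -3.141, 0.0]
ft_force: [-0.5, -0.7, 0.1]
grip_width: 0.302
grip_force: 0.0
```

Run:
```python
from h import *
f=shot('wrist');s=ctrl.get_state(); print(bar(f,(150,100,400,330)),s['position'],s['tool_rot'],s['ft_force'])
```

```text
(np.float64(0.04), ((429.11395263671875, 166.7032470703125), (26.058015823364258, 10.99015998840332), 0.767146646976471), array([278.54816286, 263.28897716]), array([0.4282, 0.1668, 0.04  ])) [0.4320391  0.16674069 0.02851987] [ 7.24985679e-03 -3.14155250e+00 -3.17319408e-05] [ 0.11764705 -0.43006494  0.55662868]
```

Well aligned (the front of the bar is hidden by the gripper). Next I close and lift.

>>> step_arm(targets=[[0, 0, 0, 0, 0, 0, 0.1], [0, 0, 0, 0, 0, 0, 0.0], [0, 0, 0, 0, 0, 0, 0.0], [0, 0, 0, 0, 0, 0, 0.0], [0, 0, 0, 0, 0, 0, 0.0]], force=25)

```text
time: 3.27
position: [0.4321, 0.1668, 0.0286]
tool_rot: [-0.007, 3.141, 0.0]
ft_force: [-0.4, 0.5, -0.1]
grip_width: 0.132
grip_force: 25.0
```

>>> step_arm(targets=[[0, 0, 0.5, 0, 0, 0, 0], [0, 0, 1.5, 0, 0, 0, 0], [0, 0, 2.5, 0, 0, 0, 0], [0, 0, 3.5, 0, 0, 0, 0], [0, 0, 4, 0, 0, 0, 0]])

```text
time: 3.68
position: [0.4306, 0.1659, 0.1488]
tool_rot: [0.007, -3.139, 0.003]
ft_force: [1.1, 0.6, -0.3]
grip_width: 0.138
grip_force: 25.0
```

>>> step_arm(targets=[[2.0, -1.5, 2, 0, 0, 0, 0], [2.5, -1.8, 2, 0, 0, 0, 0], [2.5, -1.9, 2, 0, 0, 0, 0], [2.5, -1.9, 2, 0, 0, 0, 0], [2.5, -1.9, 2, 0, 0, 0, 0]])

```text
time: 4.1
position: [0.5528, 0.0758, 0.2502]
tool_rot: [-0.008, 3.141, 0.001]
ft_force: [1.4, -0.0, 0.4]
grip_width: 0.135
grip_force: 25.0
```

>>> step_arm(targets=[[2.5, -1.9, 0, 0, 0, 0, 0], [2.5, -1.9, 0, 0, 0, 0, 0], [2.5, -1.9, 0, 0, 0, 0, 0], [2.0, -1.5, 0, 0, 0, 0, 0], [1.5, -0.9, 0, 0, 0, 0, 0]])

```text
time: 4.52
position: [0.6632, -0.0071, 0.2485]
tool_rot: [0.003, -3.142, 0.003]
ft_force: [-0.5, 0.3, -0.5]
grip_width: 0.134
grip_force: 25.0
```

>>> step_arm(targets=[[0, 0, 0, 0, 0, 0, 0], [0, 0, 0, 0, 0, 0, 0], [0, 0, 0, 0, 0, 0, 0], [0, 0, 0, 0, 0, 0, 0], [0, 0, 0, 0, 0, 0, 0]])

```text
time: 4.93
position: [0.6615, -0.0031, 0.249]
tool_rot: [-0.01, 3.141, 0.001]
ft_force: [0.2, 0.8, -0.4]
grip_width: 0.13
grip_force: 25.0
```

Run:
```python
from h import *
s=ctrl.get_state(); print(s['position'],s['tool_rot'])
f=shot('wrist'); save(f[0],'pics/w3.png'); np.savez('w3.npz',im=f[0],d=f[1],K=f[2],C=f[3])
```

```text
[ 0.66148389 -0.00307113  0.24897071] [-9.81577888e-03  3.14139124e+00  1.48117452e-03]
```

View pics/w3.png

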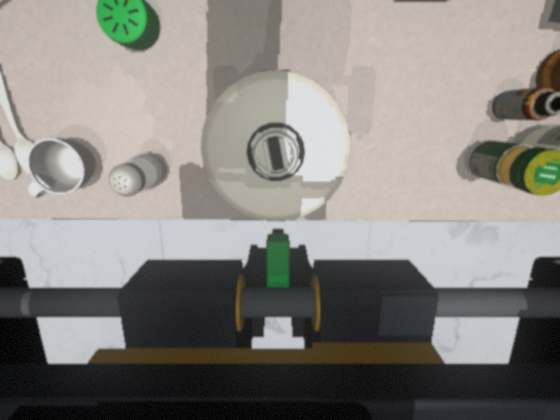

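The lid is at (276,143), the turret at (276,152), and the dark slot runs from about (271,138) to (282,165), roughly 15° off the x axis. The green bar in the gripper is at (278,260).

Run:
```python
from h import *
f=shot('wrist'); im,d,K,C=f
P=cloud(d,K,C)
g=cv2.cvtColor(im,cv2.COLOR_RGB2GRAY)
print(g[130:176,258:298:2][::3])
lid=(abs(P[...,2]-.128)<.004)&(np.hypot(P[...,0]-.615,P[...,1]+.005)<.08)
T=P[lid];print('lid',np.median(T[:,2]),cv2.minEnclosingCircle((T[:,:2]*1000).astype(np.float32)))
tt=(P[...,2]>.145)&(P[...,2]<.157)&(np.hypot(P[...,0]-.615,P[...,1]+.005)<.03)
T=P[tt];print('tur',np.median(T[:,2]),cv2.minEnclosingCircle((T[:,:2]*1000).astype(np.float32)),((T.min(0)+T.max(0))/2).round(4))
for th in(50,65,80):
    m=np.zeros_like(g);m[132:172,262:292]=(g[132:172,262:292]<th)*255
    disk=np.hypot(*(np.indices(g.shape).transpose(1,2,0)-[152,276]).transpose(2,0,1))<20
    m[~disk]=0
    k,l,s,c=cv2.connectedComponentsWithStats(m)
    i=min(range(1,k),key=lambda i:np.hypot(*(c[i]-[276,152])) if s[i,4]>40 else 1e9)
    vu=np.argwhere(l==i); X=np.array([onz(K,C,u,v,.150)[:2] for v,u in vu])
    r=cv2.minAreaRect((X*1000).astype(np.float32)); print(th,s[i],c[i],r)
    e=X-X.mean(0);w,V=np.linalg.eigh(e.T@e);a=V[:,1]; print('mean',X.mean(0),'pca',np.degrees(np.arctan2(a[1],a[0])))
x=im[125:180,245:310];save(cv2.resize(x,None,fx=9,fy=9,interpolation=cv2.INTER_CUBIC),'pics/w4.png')
```

```text
[[ 72  69  78 107 129 136 143 138 131 126 134 138 150 163 175 192 144  96
  112 179]
 [136 147 141 133 126 128 133 139 145 149 143 139 130 128 151 203 216 198
  148  98]
 [160 142 129 140 155 145 133 119 104  97 122 151 160 169 167 147 171 208
  217 145]
 [135 142 156 154 131  82  68  68  66  68 100 153 160 194 204 207 186 162
  181 144]
 [144 162 159 157 141  90  65  67  66  68  82 147 166 182 216 191 200 197
  156 179]
 [167 164 156 159 156 107  69  65  65  66  72 129 166 167 213 206 184 202
  186 159]
 [167 165 160 156 160 119  74  66  68  68  68 104 162 162 206 220 189 173
  203 170]
 [165 164 163 153 164 139  82  68  68  67  65  91 153 164 196 220 188 166
  198 189]
 [163 162 164 152 161 152  97  65  64  66  65  74 136 167 183 220 204 177
  194 194]
 [158 164 164 158 159 160 114  70  63  63  65  72 122 163 162 209 205 176
  184 200]
 [155 164 165 158 154 164 131  77  66  63  67  70  99 157 165 198 182 158
  200 176]
 [153 147 161 160 149 164 145  89  68  66  66  67  81 144 164 153 150 178
  193 171]
 [149 156 147 149 153 157 156 105  68  65  67  67  71 131 161 165 182 201
  171 194]
 [141 139 162 159 144 148 159 130  92  90  97 107 119 117 128 187 193 175
  191 134]
 [110 133 131 145 153 150 138 123 116 118 123 128 133 147 148 147 157 180
  142 169]
 [135  96 104 128 134 128 138 138 143 144 143 140 119  94  79  71  82 111
  171 192]]
lid 0.12719370824945136 ((615.946044921875, -5.761929988861084), 61.35869216918945)
tur 0.14981252847198778 ((616.1387939453125, -5.588483810424805), 18.86808204650879) [ 0.616  -0.0055  0.149 ]Traceback (most recent call last):
  File "<stdin>", line 15, in <module>
ValueError: min() iterable argument is empty
```

```bash
cat >> h.py <<'E'
def slot(f,uv=None):
    im,d,K,C=f; g=cv2.cvtColor(im,cv2.COLOR_RGB2GRAY).astype(float)
    m=np.zeros(g.shape,np.uint8)
    u0,v0=uv; yy,xx=np.indices(g.shape); m[(np.hypot(xx-u0,yy-v0)<22)&(g<112)]=255
    k,l,s,c=cv2.connectedComponentsWithStats(m)
    i=min(range(1,k),key=lambda i:np.hypot(*(c[i]-[u0,v0])) if s[i,4]>100 else 1e9)
    X=np.array([onz(K,C,u,v,.150)[:2]*1000 for v,u in np.argwhere(l==i)]).astype(np.float32)
    e=X-X.mean(0);a=np.linalg.eigh(e.T@e)[1][:,1]
    # edges per row
    L=[];Rr=[]
    for v in range(s[i,1]+4,s[i,1]+s[i,3]-4):
        r=g[v]; u=int(np.median(np.argwhere(l[v]==i)))
        for st,out in((-1,L),(1,Rr)):
            q=u
            while r[q]<112:q+=st
            t=q-st*(r[q]-112)/(r[q]-r[q-st]); out.append(onz(K,C,t,v,.150)[:2]*1000)
    def ln(Q): vx,vy,x,y=cv2.fitLine(np.array(Q,np.float32),cv2.DIST_HUBER,0,.01,.01).ravel(); return np.degrees(np.arctan(vy/vx)),np.mean(Q,0)
    return cv2.minAreaRect(X),X.mean(0),np.degrees(np.arctan(a[1]/a[0])),ln(L),ln(Rr)
E
python3 - <<'E'
from h import *
f=shot('wrist'); 
for x in slot(f,(276,152)): print(x)
im=f[0]
x=im[125:180,245:310];save(cv2.resize(x,None,fx=9,fy=9,interpolation=cv2.INTER_CUBIC),'pics/w4.png')
E
```

```text
((615.0534057617188, -5.6636576652526855), (26.571887969970703, 9.157464027404785), 10.8582763671875)
[614.9038     -5.6499434]
10.842495
(np.float32(11.165446), array([614.83343211, -10.40848639]))
(np.float32(11.022529), array([614.78615655,  -1.01902588]))
```

View pics/w4.png

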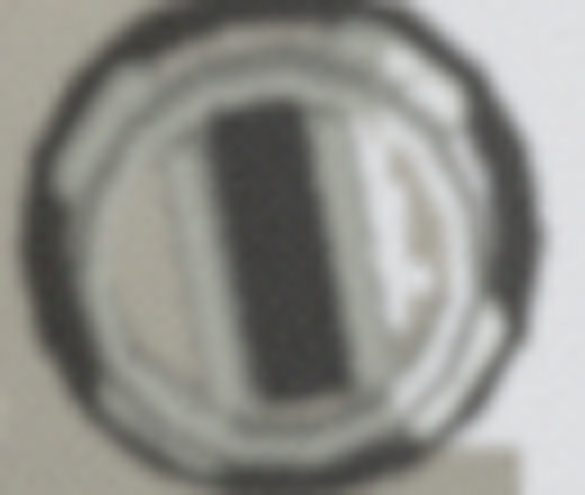

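Run:
```python
from h import *
f=shot('wrist'); s=ctrl.get_state(); print(bar(f,(240,215,320,300)),s['position'],s['tool_rot'])
```

```text
(np.float64(0.2603), ((659.0609130859375, -3.802443027496338), (11.349478721618652, 26.424392700195312), 89.7891616821289), array([277.54759468, 264.80450358]), array([ 0.6589, -0.004 ,  0.2603])) [ 0.66180378 -0.00369076  0.2488784 ] [-8.59853735e-03  3.14122722e+00  7.59227790e-04]
```

>>> step_arm(targets=[[-1.5, -0.1, 0, 0, 0, 5.5, 0], [-1.5, -0.1, -1.0, 0, 0, 5.5, 0], [-1.2, 0, -2.0, 0, 0, 0, 0], [-0.45, 0, -2.0, 0, 0, 0, 0], [0, 0, -1.2, 0, 0, 0, 0]])

```text
time: 5.55
position: [0.6137, -0.0061, 0.1851]
tool_rot: [0.308, -3.124, -0.002]
ft_force: [-0.9, -0.0, -0.9]
grip_width: 0.133
grip_force: 25.0
```

>>> step_arm(targets=[[0, 0, 0, 0, 0, 0, 0], [0, 0, 0, 0, 0, 0, 0], [0, 0, 0, 0, 0, 0, 0], [0, 0, 0, 0, 0, 0, 0], [0, 0, 0, 0, 0, 0, 0]])

```text
time: 5.97
position: [0.6165, -0.0063, 0.1877]
tool_rot: [-0.308, 3.125, -0.0]
ft_force: [-0.2, -0.4, -0.5]
grip_width: 0.135
grip_force: 25.0
```

Run:
```python
from h import *
f=shot('wrist'); s=ctrl.get_state(); b=bar(f,(220,200,340,300));print(b,s['position'],s['tool_rot'],R(s['tool_rot']).round(4).tolist(),s['ft_force'],s['torque']);save(f[0],'pics/w5.png')
```

```text
(np.float64(0.199), ((613.7324829101562, -7.506346702575684), (25.74785804748535, 11.763246536254883), 11.348586082458496), array([277.62463628, 264.30940834]), array([ 0.6135, -0.0075,  0.199 ])) [ 0.61631477 -0.00631596  0.18752127] [-3.08121486e-01  3.12480095e+00 -1.03241728e-04] [[-0.9807, -0.1953, 0.0016], [-0.1953, 0.9807, 0.0001], [-0.0016, -0.0002, -1.0]] [ 0.42670757 -0.51518086 -0.06467374] [-0.00941312 -0.01082346  0.02833417]
```

View pics/w5.png

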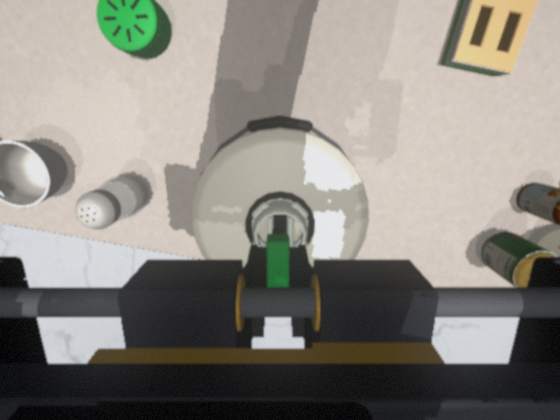

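>>> step_arm(targets=[[-0.1, 0.1, -0.5, 0, 0, 0, 0], [0, 0, -0.5, 0, 0, 0, 0], [0, 0, 0, 0, 0, 0, 0], [0, 0, 0, 0, 0, 0, 0], [0, 0, -0.4, 0, 0, 0, 0]])

```text
time: 6.43
position: [0.615, -0.0053, 0.1731]
tool_rot: [-0.308, 3.125, 0.0]
ft_force: [-0.1, -1.0, -0.5]
grip_width: 0.133
grip_force: 25.0
```

>>> step_arm(targets=[[0, 0, -0.4, 0, 0, 0, 0], [0, 0, -0.3, 0, 0, 0, 0], [0, 0, -0.2, 0, 0, 0, 0], [0, 0, 0, 0, 0, 0, 0], [0, 0, 0, 0, 0, 0, 0]])

```text
time: 6.85
position: [0.6145, -0.0053, 0.1634]
tool_rot: [0.308, -3.126, -0.0]
ft_force: [0.3, -0.8, 0.1]
grip_width: 0.136
grip_force: 25.0
```

It is 8 mm into the slot with no force. I go on down.

>>> step_arm(targets=[[0.05, 0, -0.4, 0, 0, 0, 0], [0, 0, -0.3, 0, 0, 0, 0], [0, 0, -0.2, 0, 0, 0, 0], [0, 0, -0.15, 0, 0, 0, 0], [0, 0, -0.1, 0, 0, 0, 0]])

```text
time: 7.27
position: [0.615, -0.0053, 0.1525]
tool_rot: [0.308, -3.126, -0.0]
ft_force: [-3.0, 0.3, 7.0]
grip_width: 0.138
grip_force: 25.0
```

>>> step_arm(targets=[[0, 0, 0, 0, 0, 0, 0], [0, 0, 0, 0, 0, 0, 0], [0, 0, -0.05, 0, 0, 0, 0], [0, 0, 0, 0, 0, 0, 0], [0, 0, 0, 0, 0, 0, 0]])

```text
time: 7.68
position: [0.6151, -0.0052, 0.1524]
tool_rot: [-0.308, 3.126, 0.001]
ft_force: [-2.4, -0.1, 6.2]
grip_width: 0.134
grip_force: 25.0
```

>>> step_arm(targets=[[0, 0, 0.05, 0, 0, 0, 0.4], [0, 0, 0, 0, 0, 0, 0.4], [0, 0, 0, 0, 0, 0, 0.4], [0, 0, 0, 0, 0, 0, 0.4], [0, 0, 0, 0, 0, 0, 0.4]])

```text
time: 8.1
position: [0.615, -0.0052, 0.1517]
tool_rot: [0.308, -3.126, 0.0]
ft_force: [0.6, 0.7, -0.4]
grip_width: 0.377
grip_force: 0.0
```

>>> step_arm(targets=[[0, 0, 0.5, 0, 0, 0, 0.4], [0, 0, 1, 0, 0, 0, 0.5], [0, 0, 1.5, 0, 0, 0, 0.7], [0, 0, 2, 0, 0, 0, 0.9], [2, 0, 2, 0, 0, 0, 0.9]])

```text
time: 8.52
position: [0.6329, -0.0056, 0.224]
tool_rot: [0.307, -3.125, -0.002]
ft_force: [1.1, -0.4, 0.6]
grip_width: 0.619
grip_force: 0.0
```

>>> step_arm(targets=[[2.5, 0, 2, 0, 0, 0, 0.9], [0, 0, 0, 0, 0, 0, 0.9], [0, 0, 0, 0, 0, 0, 0.9], [0, 0, 0, 0, 0, 0, 0.9], [0, 0, 0, 0, 0, 0, 0.9]])

```text
time: 8.93
position: [0.6588, -0.0054, 0.2411]
tool_rot: [0.308, -3.124, -0.001]
ft_force: [0.2, -0.2, 0.5]
grip_width: 0.89
grip_force: 0.0
```

Run:
```python
from h import *
f=shot('wrist'); s=ctrl.get_state(); print(s['position'],s['tool_rot'],s['time']); save(f[0],'pics/w6.png'); np.savez('w6.npz',im=f[0],d=f[1],K=f[2],C=f[3])
P=cloud(f[1],f[2],f[3])
tt=(P[...,2]>.155)&(P[...,2]<.175)&(np.hypot(P[...,0]-.615,P[...,1]+.005)<.03)
T=P[tt];print(len(T),np.median(T[:,2]),cv2.minAreaRect((T[:,:2]*1000).astype(np.float32)))
```

```text
[ 0.65876462 -0.0052719   0.24114652] [ 3.07976152e-01 -3.12432371e+00 -7.31952776e-04] 8.9833
706 0.16330714166839033 ((615.0330200195312, -5.946785926818848), (31.280349731445312, 12.028254508972168), 11.259984016418457)
```

View pics/w6.png

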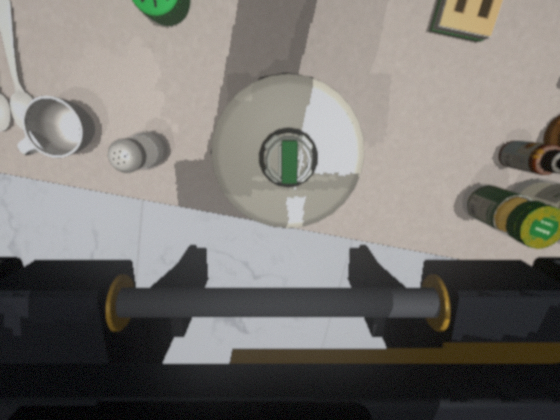

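The green bar sits in the slot at (289,160), with its top at 163 mm, which is home. Next is the cap.

>>> step_arm(targets=[[-2.3, -2.6, 0, 0, 0, 0, 0.95], [-2.3, -2.6, 0, 0, 0, 0, 0.95], [-2.3, -2.6, 0, 0, 0, 0, 0.95], [-2.3, -2.6, 0, 0, 0, 0, 0.95], [-2.3, -2.6, 0, 0, 0, 0, 0.95]])

```text
time: 9.4
position: [0.5428, -0.1361, 0.2414]
tool_rot: [0.309, -3.125, -0.001]
ft_force: [0.3, 0.0, 0.4]
grip_width: 0.947
grip_force: 0.0
```

>>> step_arm(targets=[[-2.3, -2.6, -1.5, 0, 0, 0, 0.95], [0, 0, -3, 0, 0, 0, 0.95], [0, 0, -3, 0, 0, 0, 0.95], [0, 0, -1.5, 0, 0, 0, 0.95], [0, 0, 0, 0, 0, 0, 0.95]])

```text
time: 9.82
position: [0.5181, -0.1603, 0.1479]
tool_rot: [0.307, -3.119, -0.004]
ft_force: [0.6, 0.6, 0.5]
grip_width: 0.947
grip_force: 0.0
```

```bash
cat >> h.py <<'E'
def cap(f,zt=.041):
    im,d,K,C=f
    m=cv2.inRange(cv2.cvtColor(im,cv2.COLOR_RGB2HSV),(45,90,30),(90,255,255))
    m=cv2.morphologyEx(m,cv2.MORPH_CLOSE,np.ones((7,7)))
    P=cloud(d,K,C)
    out=[]
    k,l,s,c=cv2.connectedComponentsWithStats(m)
    for i in range(1,k):
        if s[i,4]<400: continue
        T=P[(l==i)&(d>0)]; z=np.percentile(T[:,2],80); T=T[abs(T[:,2]-z)<.004]
        (x,y),r=cv2.minEnclosingCircle((T[:,:2]*1000).astype(np.float32))
        out.append((c[i].round(0),s[i,:4],z.round(4),(round(x,1),round(y,1)),round(r,1),((T.min(0)+T.max(0))/2).round(4)))
    return out
E
python3 - <<'E'
from h import *
f=shot('wrist'); s=ctrl.get_state(); print(s['position'],s['tool_rot'],s['time'])
for o in cap(f): print(o)
E
```

```text
[ 0.51983931 -0.16066003  0.15022014] [ 3.07809943e-01 -3.12218532e+00 -2.39518929e-03] 9.8667
(array([250.,  12.]), array([205,   0,  85,  34], dtype=int32), np.float64(0.059), (374.1, -213.8), 25.2, array([ 0.3767, -0.2139,  0.0584]))
(array([368.,  51.]), array([313,   0, 110, 106], dtype=int32), np.float64(0.0601), (386.7, -119.0), 36.9, array([ 0.388 , -0.1191,  0.0592]))
(array([281., 173.]), array([252, 143,  60,  61], dtype=int32), np.float64(0.0421), (489.4, -163.0), 25.4, array([ 0.4895, -0.1629,  0.0411]))
```

>>> step_arm(targets=[[-1.6, -0.1, 0, 0, 0, 0, 0.95], [-1.4, -0.1, -1.5, 0, 0, 0, 0.95], [0, 0, -3, 0, 0, 0, 0.95], [0, 0, -2, 0, 0, 0, 0.95], [0, 0, 0, 0, 0, 0, 0.95]])

```text
time: 10.28
position: [0.4898, -0.1624, 0.0849]
tool_rot: [0.308, -3.122, -0.002]
ft_force: [-0.8, 0.7, -0.8]
grip_width: 0.952
grip_force: 0.0
```

>>> step_arm(targets=[[0, 0, 0, 0, 0, 0, 0.95], [0, 0, 0, 0, 0, 0, 0.95], [0, 0, 0, 0, 0, 0, 0.95], [0, 0, 0, 0, 0, 0, 0.95], [0, 0, 0, 0, 0, 0, 0.95]])

```text
time: 10.7
position: [0.4929, -0.1634, 0.0882]
tool_rot: [-0.308, 3.125, -0.001]
ft_force: [-0.4, 1.3, -0.5]
grip_width: 0.951
grip_force: 0.0
```

Run:
```python
from h import *
f=shot('wrist'); s=ctrl.get_state(); print(s['position'],s['tool_rot'],s['time'])
for o in cap(f): print(o)
save(f[0],'pics/w7.png')
```

```text
[ 0.49264432 -0.16334632  0.0879155 ] [-3.08457987e-01  3.12500097e+00 -3.07895751e-04] 10.75
(array([237.,  20.]), array([170,   0, 125,  53], dtype=int32), np.float64(0.0597), (367.3, -215.1), 30.5, array([ 0.3727, -0.2151,  0.0588]))
(array([392.,  76.]), array([319,   6, 143, 140], dtype=int32), np.float64(0.06), (387.0, -119.1), 36.7, array([ 0.387 , -0.1189,  0.0593]))
(array([280., 221.]), array([244, 180,  74,  80], dtype=int32), np.float64(0.042), (489.3, -162.9), 25.7, array([ 0.4894, -0.1626,  0.0409]))
```

View pics/w7.png

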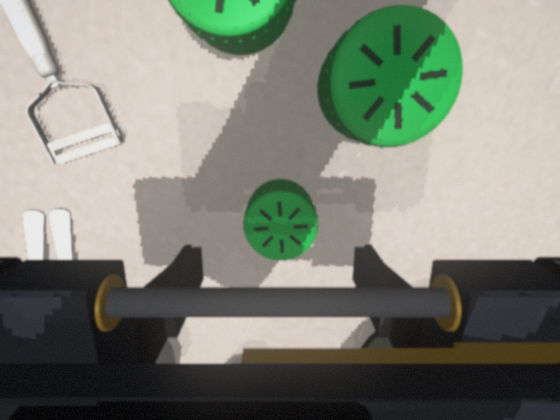

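The small cap is at (281,221), centred between the fingers. The large caps are well clear.

>>> step_arm(targets=[[-0.3, 0.05, -2, 0, 0, 0, 0.95], [0, 0, -2.3, 0, 0, 0, 0.95], [0, 0, -2, 0, 0, 0, 0.95], [0, 0, -0.9, 0, 0, 0, 0.95], [0, 0, 0, 0, 0, 0, 0.95]])

```text
time: 11.17
position: [0.4873, -0.1623, 0.0133]
tool_rot: [0.308, -3.122, -0.001]
ft_force: [-0.2, -0.3, 0.2]
grip_width: 0.952
grip_force: 0.0
```

>>> step_arm(targets=[[0, 0, 0, 0, 0, 0, 0.95], [0, 0, 0, 0, 0, 0, 0.95], [0, 0, 0, 0, 0, 0, 0.95], [0, 0, 0, 0, 0, 0, 0.95], [0, 0, 0, 0, 0, 0, 0.95]])

```text
time: 11.58
position: [0.4897, -0.1628, 0.0159]
tool_rot: [-0.308, 3.125, -0.0]
ft_force: [0.0, 0.5, -0.7]
grip_width: 0.954
grip_force: 0.0
```

>>> step_arm(targets=[[0, 0, 0, 0, 0, 0, 0.7], [0, 0, 0, 0, 0, 0, 0.5], [0, 0, 0, 0, 0, 0, 0.3], [0, 0, 0, 0, 0, 0, 0.3], [0, 0, 0, 0, 0, 0, 0.3]], force=50)

```text
time: 12.0
position: [0.489, -0.1628, 0.0151]
tool_rot: [-0.308, 3.126, 0.0]
ft_force: [0.5, -0.0, -0.3]
grip_width: 0.656
grip_force: 0.0
```

>>> step_arm(targets=[[0, 0, 0.5, 0, 0, 0, 0.3], [0, 0, 1.5, 0, 0, 0, 0.3], [0, 0, 2.5, 0, 0, 0, 0.3], [0, 0, 3.5, 0, 0, 0, 0.3], [0, 0, 4, 0, 0, 0, 0.3]])

```text
time: 12.42
position: [0.4873, -0.1625, 0.1352]
tool_rot: [0.307, -3.123, -0.001]
ft_force: [1.4, -0.8, 0.3]
grip_width: 0.595
grip_force: 50.0
```

>>> step_arm(targets=[[0, 0, 4, 0, 0, 0, 0.3], [0, 0, 3, 0, 0, 0, 0.3], [0, 0, 2, 0, 0, 0, 0.3], [0, 0, 0, 0, 0, 0, 0.3], [0, 0, 0, 0, 0, 0, 0.3]])

```text
time: 12.83
position: [0.4896, -0.163, 0.2263]
tool_rot: [-0.308, 3.124, -0.0]
ft_force: [-0.9, 0.4, -0.5]
grip_width: 0.593
grip_force: 50.0
```

Run:
```python
from h import *
f=shot('wrist'); s=ctrl.get_state(); print(s['position'],s['tool_rot'],s['time'],s['grip_width'],s['grip_force'])
for o in cap(f): print(o)
```

```text
[ 0.4886692  -0.16267879  0.22474983] [ 3.08233302e-01 -3.12621736e+00 -6.60990208e-04] 12.8833 0.5915700774169537 49.999852515757084
(array([249.,  35.]), array([209,   0,  80,  77], dtype=int32), np.float64(0.0601), (348.1, -219.0), 36.7, array([ 0.3517, -0.2192,  0.0593]))
(array([343.,  95.]), array([304,  56,  78,  80], dtype=int32), np.float64(0.0601), (387.3, -119.1), 36.6, array([ 0.3873, -0.1193,  0.0591]))
(array([277., 255.]), array([225, 213, 106,  75], dtype=int32), np.float64(0.2503), (490.7, -163.3), 25.9, array([ 0.4815, -0.1632,  0.2491]))
(array([277., 321.]), array([245, 317,  65,  11], dtype=int32), np.float64(0.2505), (509.2, -160.0), 15.9, array([ 0.5109, -0.16  ,  0.2499]))
```

>>> step_arm(targets=[[1.6, 2.0, 0, 0, 0, 0, 0.3], [2.5, 3.1, 0, 0, 0, 0, 0.3], [2.5, 3.1, 0, 0, 0, 0, 0.3], [2.5, 3.1, 0, 0, 0, 0, 0.3], [2.0, 2.5, 0, 0, 0, 0, 0.3]])

```text
time: 13.3
position: [0.6002, -0.0215, 0.2225]
tool_rot: [0.311, -3.123, -0.002]
ft_force: [0.5, 0.4, -0.9]
grip_width: 0.587
grip_force: 50.0
```

>>> step_arm(targets=[[1.0, 1.4, 0, 0, 0, 0, 0.3], [0.5, 0.5, 0, 0, 0, 0, 0.3], [0, 0, 0, 0, 0, 0, 0.3], [0, 0, 0, 0, 0, 0, 0.3], [0, 0, 0, 0, 0, 0, 0.3]])

```text
time: 13.72
position: [0.614, -0.0088, 0.225]
tool_rot: [0.302, -3.126, 0.001]
ft_force: [-0.5, 0.1, -0.6]
grip_width: 0.596
grip_force: 50.0
```

>>> step_arm(targets=[[0, 0, 0, 0, 0, 0, 0.3], [0, 0, 0, 0, 0, 0, 0.3], [0, 0, 0, 0, 0, 0, 0.3], [0, 0, 0, 0, 0, 0, 0.3], [0, 0, 0, 0, 0, 0, 0.3]], force=60)

```text
time: 14.13
position: [0.6149, -0.006, 0.2253]
tool_rot: [-0.308, 3.126, 0.0]
ft_force: [0.6, -0.6, -0.4]
grip_width: 0.589
grip_force: 60.0
```

Run:
```python
from h import *
f=shot('wrist'); s=ctrl.get_state(); print(s['position'],s['tool_rot'],s['time'],s['grip_width'],s['grip_force'],s['ft_force'])
im,d,K,C=f
m=cv2.inRange(cv2.cvtColor(im,cv2.COLOR_RGB2HSV),(45,90,30),(90,255,255)); P=cloud(d,K,C)
q=(m>0)&(np.hypot(P[...,0]-s['position'][0],P[...,1]-s['position'][1])<.05)&(P[...,2]>.15); T=P[q]
z=np.percentile(T[:,2],70);T=T[abs(T[:,2]-z)<.003]
A=np.c_[T[:,:2],np.ones(len(T))]; pl=np.linalg.lstsq(A,T[:,2],rcond=None)[0]; print('top z',np.median(T[:,2]),'tilt',pl[:2])
print(cv2.minEnclosingCircle((T[:,:2]*1000).astype(np.float32)), T.min(0),T.max(0))
h=cv2.convexHull((T[:,:2]*1000).astype(np.float32))[:,0]
h=h[h[:,0]<s['position'][0]*1000+3]
a=np.linalg.lstsq(np.c_[2*h,np.ones(len(h))],(h**2).sum(1),rcond=None)[0]; print('circle',a[:2],np.sqrt(a[2]+a[0]**2+a[1]**2))
# lid visible?
lid=(abs(P[...,2]-.128)<.004)&(np.hypot(P[...,0]-.615,P[...,1]+.005)<.08);print(lid.sum())
save(im,'pics/w8.png')
```

```text
[ 0.61496652 -0.00588269  0.22522868] [-3.08107076e-01  3.12622285e+00  2.58335610e-04] 14.1833 0.5910146712114432 59.999761283397675 [-0.32565816  1.36470801  0.21298637]
top z 0.24888871058221432 tilt [0.01267736 0.00129486]
((616.2906494140625, -6.399277687072754), 25.772682189941406) [ 0.59061125 -0.03181698  0.24608814] [0.64156452 0.01918793 0.25173204]
circle [616.28980246  -6.31674063] 25.574801903531544
9437
```

View pics/w8.png

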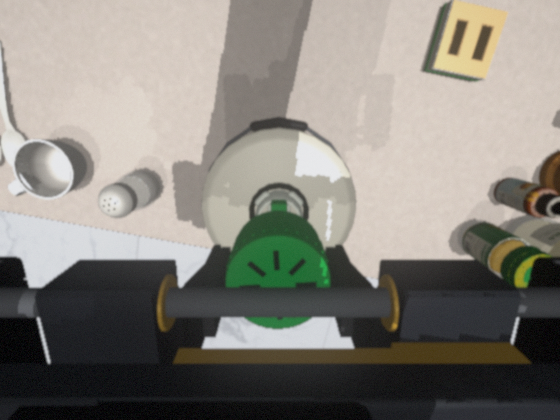

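The cap is held level over the turret, with its top at (278,262) and the fitted green bar just visible behind it at (278,205).

>>> step_arm(targets=[[-0.05, 0.07, -1.5, 0, 0, 0, 0.3], [0, 0, -1.5, 0, 0, 0, 0.3], [0, 0, -1, 0, 0, 0, 0.3], [0, 0, -1, 0, 0, 0, 0.3], [0, 0, -0.5, 0, 0, 0, 0.3]])

```text
time: 14.6
position: [0.6139, -0.005, 0.1686]
tool_rot: [0.308, -3.125, -0.0]
ft_force: [-0.2, -0.5, -0.4]
grip_width: 0.593
grip_force: 60.0
```

>>> step_arm(targets=[[0, 0, -0.3, 0, 0, 0, 0.3], [0, 0, -0.3, 0, 0, 0, 0.3], [0, 0, 0, 0, 0, 0, 0.3], [0, 0, 0, 0, 0, 0, 0.3], [0, 0, 0, 0, 0, 0, 0.3]])

```text
time: 15.02
position: [0.6149, -0.0051, 0.1647]
tool_rot: [-0.308, 3.125, 0.0]
ft_force: [-0.1, -0.2, -0.1]
grip_width: 0.59
grip_force: 60.0
```

>>> step_arm(targets=[[0, 0, -0.3, 0, 0, 0, 0.3], [0, 0, -0.2, 0, 0, 0, 0.3], [0, 0, -0.2, 0, 0, 0, 0.3], [0, 0, -0.1, 0, 0, 0, 0.3], [0, 0, 0, 0, 0, 0, 0.3]])

```text
time: 15.43
position: [0.6146, -0.0051, 0.1566]
tool_rot: [-0.308, 3.126, 0.0]
ft_force: [-0.7, 0.5, 3.0]
grip_width: 0.591
grip_force: 60.0
```

>>> step_arm(targets=[[0, 0, -0.15, 0, 0, 0, 0.3], [0, 0, -0.15, 0, 0, 0, 0.3], [0, 0, -0.1, 0, 0, 0, 0.3], [0, 0, 0, 0, 0, 0, 0.3], [0, 0, 0, 0, 0, 0, 0.3]])

```text
time: 15.85
position: [0.6155, -0.0052, 0.1554]
tool_rot: [-0.308, 3.123, 0.001]
ft_force: [-3.9, -0.8, 14.3]
grip_width: 0.59
grip_force: 60.0
```

>>> step_arm(targets=[[0, 0, -0.15, 0, 0, 0, 0.3], [0, 0, -0.1, 0, 0, 0, 0.3], [0, 0, 0, 0, 0, 0, 0.3], [0, 0, 0, 0, 0, 0, 0.3], [0, 0, 0, 0, 0, 0, 0.3]])

```text
time: 16.27
position: [0.6144, -0.0052, 0.1493]
tool_rot: [0.308, -3.126, 0.0]
ft_force: [-0.6, -0.7, -1.4]
grip_width: 0.59
grip_force: 60.0
```

>>> step_arm(targets=[[0, 0, -0.15, 0, 0, 0, 0.3], [0, 0, -0.1, 0, 0, 0, 0.3], [0, 0, -0.1, 0, 0, 0, 0.3], [0, 0, 0, 0, 0, 0, 0.3], [0, 0, 0, 0, 0, 0, 0.3]])

```text
time: 16.68
position: [0.6145, -0.0052, 0.1466]
tool_rot: [0.308, -3.126, -0.0]
ft_force: [-2.2, -0.8, 5.6]
grip_width: 0.59
grip_force: 60.0
```

>>> step_arm(targets=[[0, 0, -0.1, 0, 0, 0, 0.3], [0, 0, -0.05, 0, 0, 0, 0.3], [0, 0, 0, 0, 0, 0, 0.3], [0, 0, 0, 0, 0, 0, 0.3], [0, 0, 0, 0, 0, 0, 0.3]])

```text
time: 17.1
position: [0.6145, -0.0052, 0.1458]
tool_rot: [-0.308, 3.126, 0.001]
ft_force: [-3.2, -0.3, 9.1]
grip_width: 0.587
grip_force: 60.0
```

>>> step_arm(targets=[[0, 0, -0.05, 0, 0, 0, 0.3], [0, 0, 0, 0, 0, 0, 0.3], [0, 0, 0, 0, 0, 0, 0.3], [0, 0, 0, 0, 0, 0, 0.3], [0, 0, 0, 0, 0, 0, 0.3]])

```text
time: 17.52
position: [0.6145, -0.0052, 0.1458]
tool_rot: [-0.308, 3.126, 0.001]
ft_force: [-5.2, -0.0, 10.4]
grip_width: 0.586
grip_force: 60.0
```

Run:
```python
from h import *
f=shot('wrist'); s=ctrl.get_state(); print(s['position'],R(s['tool_rot'])[:,2],s['time'],s['grip_force'],s['ft_force'])
im,d,K,C=f
m=cv2.inRange(cv2.cvtColor(im,cv2.COLOR_RGB2HSV),(45,90,30),(90,255,255)); P=cloud(d,K,C)
def an(m,P):
    q=(m>0)&(np.hypot(P[...,0]-s['position'][0],P[...,1]-s['position'][1])<.05)&(P[...,2]>.145); T=P[q]
    z=np.percentile(T[:,2],70);T=T[abs(T[:,2]-z)<.003]
    pl=np.linalg.lstsq(np.c_[T[:,:2],np.ones(len(T))],T[:,2],rcond=None)[0]; print('top z',np.median(T[:,2]),'tilt',pl[:2],cv2.minEnclosingCircle((T[:,:2]*1000).astype(np.float32)))
an(m,P)
lid=(abs(P[...,2]-.128)<.005)&(np.hypot(P[...,0]-.615,P[...,1]+.005)<.06)&(m==0);print('lid',lid.sum(),np.median(P[lid][:,2]))
```

```text
[ 0.61455474 -0.0052075   0.14580921] [ 3.89961026e-04  5.36344912e-04 -9.99999780e-01] 17.5667 60.00368312001228 [-5.01350035 -1.1457723  10.59423263]
top z 0.16944764080658706 tilt [0.01077673 0.00060226] ((615.7157592773438, -5.79423713684082), 25.77336311340332)
lid 14738 0.12658960140125539
```

>>> step_arm(targets=[[0, 0, -0.05, 0, 0, 0, 0.3], [0, 0, 0, 0, 0, 0, 0.3], [0, 0, 0, 0, 0, 0, 0.3], [0, 0, 0, 0, 0, 0, 0.3], [0, 0, 0, 0, 0, 0, 0.3]])

```text
time: 17.98
position: [0.6145, -0.0053, 0.1458]
tool_rot: [-0.308, 3.126, 0.001]
ft_force: [-5.3, -0.4, 12.9]
grip_width: 0.591
grip_force: 60.0
```

The cap is on its hard stop: more push gives no more travel. Pushing at 12.9 N, I hand it in.

```bash
python3 -c "
from bench import ctrl
print(ctrl.close_job())"
```

```text
the job is handed in; nothing more can be done
None
```

I seated the cartridge fully in the turret, clicked the vent cap on down to its hard stop, and handed the job in at about 18 s with the gripper still on the cap pressing at about 13 N (you asked for about 10 N); no verdict came back.

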